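# Hook the stick ledge onto the slotted bench rack and lock it

## Robot

A 6-joint arm with a two-finger parallel gripper is mounted at the origin on the work surface. World frame = base frame: x ahead of the robot, y to its left, z up, the work surface at z = 0. Lengths are in m, angles in rad, forces in N, time in s.
With the tool pointing down it reaches from about 0.275 to 0.875 m from the base axis. Payload 12.5 kg.
Tool frame: the origin (TCP) lies between the finger pads; the fingertips stand bot.tips_ahead ahead of it and the grasp point (between the pads) is the TCP (bot.tips_ahead is the distance from the TCP to the fingertips, in m); z points along the fingers, y is the direction in which the jaws open and shut (so a half turn about z gives the same grasp; the last joint's range is limited). The gripper opens to 85 mm and grips with 20 to 120 N. Pads are 22 mm wide; open, the fingers measure 114 mm over their backs; the gripper's body (76 mm by 85 mm) begins 54 mm behind the grasp point. The pads swing forward as they close: fully open they stand 13 mm farther back than shut.
Start: joints at [-0.085, 0.351, 1.652, -0, 1.139, -0.085], TCP at [0.55, 0, 0.25] pointing down, gripper open.
Joint ranges: [-2.75, 2.75], [-0.79, 2.1], [0.01, 2.65], [-1.57, 4.71], [0.07, 3.14], [-2.87, 2.87]. Speed limits (rad/s): [2.22, 2.22, 2.79, 3.14, 3.14, 3.14].

## Interface

Orientations are given as a 3x3 rotation matrix whose columns are the frame's x, y, z axes.
In Python, from rig import bot gives the robot as it stands. The module is installed in compiled form; this text tells all that it offers.
- The arm moves only by the shell command python3 -m crank 'ROWS'. ROWS is JSON, one flat list of numbers, 7 for each row, row after row: the opening, from -1 (shut) to 1 (fully open), then the shift along the tool's x, y, z in mm, then the turn, a rotation vector about the tool's x, y, z in degrees. A call has 1 to 12 rows; each row shifts and turns the commanded pose from where the row before left it, along the tool's axes as they then stand; what a row does not reach is not made up. A row lasts 1/10 s, in which the tool goes at most 50 mm and 8.59 degrees, less where a joint would pass 70% of its speed; a pose out of reach is approached as far as the arm can. A call with a gripper value outside its range is refused whole. The fingers move at their own pace and stop on an object; the grip force is fixed at half the most. Time passes only in rows, so rows that do not move let the fingers close. It gives the time, the measured TCP pose, the force and the opening at its end, in the units of the state.
- bot.read_state(): the state, without advancing time (a new reading comes with each control period).
- bot.capture(name): name is "scene" or "side" or "wrist"; returns (picture, depth): 420x560x3 uint8, blue, green, red; 420x560 float32, m along the optical axis (not along the pixel's ray), 0 where there is no reading.
- bot.camera_params(name): a dict with "vertical_fov" (degrees; the focal length in pixels is half the picture's height over the tangent of half this angle, whatever the lens; pixels are square), "cx", "cy" (the principal point, pixels), "distortion" ([k1, k2, p1, p2, k3] as OpenCV has them; the pictures are not rectified), "R" (3x3) and "t" (3): a world point X has camera coordinates R X + t. Camera axes: x right, y down, z forward; pixel columns grow to the right and rows downward; lengths in m; the calibration is good to about 2 mm. A picture is of the moment at which its call begins: read the wrist's pose just before it. camera_params takes no time and is no camera call; for the wrist camera it gives the pose at the moment of the call.
- bot.sign_off(): hands the job in, once; it reports no verdict.
Trained networks look in the newest picture that a camera, given by its name, has taken for a name from the list of things; names that differ only in an ending like _2 or _b are one class to them, and where a whole thing is asked for, a point or a joint stands for the part that bears it (a point fixed in the world has none). Each returns a list of dicts, best first, with "conf" (0 to 1); they miss things now and then, are a little off and sometimes report something else, mostly with a low value. They report only what shows in the picture. A call takes as long as a camera call. They do not tell look-alikes from the thing itself.
- bot.find_in(camera, target): "bbox" ([left, top, right, bottom] in pixels, round what is visible of it).
The state is a dict: "clock": time; "joint_positions": joint angles; "dq": joint speeds; "tau": joint torques, N m; "position": TCP position; "ee_rot": TCP orientation; "wrist_force": force on the tool from outside, world axes, zero at the start; "moment": the same for the moment, N m; "width": finger opening in m.
Only numpy, scipy, OpenCV 4.12 (cv2) and the standard library are available. Lean on these libraries where they do the work, as an engineer would, in place of code of your own. Each camera call takes 0.05 s, during which the arm holds its last target.

## Task

Pick up the blue ledge bracket from the carpet mat and hook both of its tabs into the two slots of the bench rack's aluminium strip, feeling for the slots gently because the strip may sit some millimetres off. Then push the bracket down, firmly but not hard, until it is fully home and the red spring catch has popped out through the bracket's window, and let go, leaving the other things on the bench where they are.

Things in the scene. Friction and masses are not known exactly. Their poses are not given: they have to be found in the camera images.
- bracket: Loose ledge bracket, about 0.32 kg, standing on the mat as it will hang. Origin: back face of its upright blue plate, mid-width, at the underside; z up, +x the way the tabs point, the ledge reaches to -x. In mm: plate x -4..0, 40 wide (y), 106 high, with a window y -8..8, z 7..20. Wooden ledge x -92..0, 50 wide, z 0..6, with a lip to z 14 at its end.
- bracket_web (a point): Point in the bracket's upright blue web, the place to grip it: x -30, y 0, z 80 mm in the bracket's frame. The web is 10 mm thick (y), x -56..-4, z 24..104, free at its top and sides.
- bracket_tabs (a point): Root of the upper hook tab, on the plate's back: x 0, y 0, z 90 mm in the bracket's frame. Two steel tabs, 5 mm thick (y): each has a neck x 0..12, 8 high, underside at z 44 (lower tab) and z 90 (upper); at its end a finger x 7..12 hangs 18 mm below the neck's underside.
- rack: Grey rack fixed to the bench, 226 mm high. Origin on the bench in the plane of the slotted strip's front, midway between the posts; +x into the rack, front to -x, z up. Aluminium strip 60 wide, x 0..5, with two slots 8 wide, z 114..150 and 160..196 (nominal). Clamped with play: it stands still, but slots and catch lie up to 10 mm to either side (y) and 3 mm up or down of nominal; see or feel.
- rack_entry (a point): Nominal place of the bracket's origin for hooking: x 0, y 0, z 93 mm in the rack's frame (good for any up-down play of the strip). With axes parallel, move along +x; tabs that miss stop on the strip with the bracket at x = -12; tabs that enter let it go on till the plate meets the strip at x = 0. Then go down. Over 40 N between bracket and rack bends the tabs: push with about 20 N.
- rack_seat (a point): Nominal place of the bracket's origin when fully home: x 0, y 0, z 70 mm in the rack's frame (x has 2 mm of play; y within 10 mm and z within 3 mm go with the strip). The necks then rest on the lower ends of the slots, a hard stop.
- catch (a joint): Red spring catch below the slots, m: 0 = out, 0.0085 = pressed in. Stands 7 mm out of the strip, z 79..90 mm in the rack's frame, sloping top. From about 20 mm above seated the plate's lower edge rides on it and presses it in (spring 3 to 5 N): needs a push down of up to about 20 N. In the last 2 mm it pops out through the window and locks.
- knife: Bystander: blue plastic craft knife, 130 long, 24 wide, 16 high. Origin: near its middle, underside.
- medallion: Bystander: round turned wood disc, 72 across, 16 high. Origin: centre of the underside.
- stick_a: Bystander: thin beech stick, 140 x 8 x 6. Origin: centre of the underside.
- stick_b: Bystander: thin beech stick, 160 x 8 x 6. Origin: centre of the underside.
- sanding_block: Bystander: cork sanding block, 85 x 55 x 32. Origin: centre of the underside.
- pin_box: Bystander: small yellow box, 50 x 70 x 65 high. Origin: centre of the underside.
- glue: Bystander: white glue bottle with orange cap, 52 across, 130 high. Origin: centre of the underside.
- offcut: Bystander: dark wood offcut, 120 x 36 x 24. Origin: centre of the underside.
Not all that is in view belongs to the job. Of the things that look like the bracket, the smaller one is meant.

How it is judged:
On the way:
1. the tabs are in the slots with the plate at the strip, still above its seat (x of bracket in the frame of rack between -0.004 and 0.004 m and y of bracket in the frame of rack between -0.0145 and 0.0145 m and z of bracket in the frame of rack between 0.078 and 0.104 m), for 0.05 s.
At the end, for the whole second after the job is handed in: The bracket hangs released and at rest, hooked in both slots: origin -3.5 to +2.5 mm (x), within 13.5 mm (y) and 5.5 mm (z) of x 0, y 0, z 70 mm in the rack's frame, under 0.09 rad turned, 0.07 rad tilted, red catch out (under 2 mm). Other things within 30 mm of their start (x of bracket in the frame of rack between -0.0035 and 0.0025 m and y of bracket in the frame of rack between -0.0135 and 0.0135 m and z of bracket in the frame of rack between 0.0645 and 0.0755 m and angle between the x axis of bracket and the x axis of rack, either way round below 0.09 rad and angle between bracket's own z axis and vertical below 0.07 rad and value of joint catch below 0.002 m and linear speed of bracket below 0.02 m/s); the robot touches nothing.
It fails at once if the bracket is hit or pressed on the rack with more than 40 N (contact force between bracket and rack above 40 N).
It fails at once if one of the other things on the bench is moved more than 30 mm (distance of any of knife, medallion, stick_a, stick_b, sanding_block, pin_box, glue, offcut from where it was at the start of the episode above 0.03 m).
It also fails if it takes over 64 s, if anything falls off the work surface, if the arm or the gripper's body presses on something with over 40 N, if the wrist force passes 120 N, or if a joint passes its speed limit or range.

## Working session

There is one attempt and no reset: what is moved stays moved. The work goes in short steps, Python scripts to look and compute and a shell command to move; the robot and the scene stay as the last step left them, time stands still between calls to the robot, and variables do not carry over. Pictures are saved under pics/ and viewed, and the job is handed in when it is done.

```bash
mkdir -p pics
python3 - <<'E'
from rig import bot
import cv2,numpy as np
s=bot.read_state();print(s['clock'],s['position'],s['ee_rot'],s['wrist_force'],bot.tips_ahead,s['width'])
for n in ['scene','side']:
    p,d=bot.capture(n);cv2.imwrite(f'pics/{n}0.png',p);np.save(f'pics/{n}0.npy',d)
    print(n,bot.camera_params(n))
    for t in ['bracket','rack','bracket_tabs','catch']:
        print(t,[(r['bbox'],round(r['conf'],2)) for r in bot.find_in(n,t)])
E
```

```text
0.0 [5.49676524e-01 5.78368747e-05 2.49732547e-01] [[-1.73801020e-05  9.99999246e-01 -1.22754802e-03]
 [ 9.99999994e-01  1.75093199e-05  1.05254377e-04]
 [ 1.05275791e-04 -1.22754619e-03 -9.99999241e-01]] [-0.79665592  0.12460218 -0.72919179] 0.019 0.08582104858939804
scene {'vertical_fov': 51.84162387135347, 'cx': 275.4161274353383, 'cy': 206.07053053299902, 'distortion': array([-0.074241,  0.      ,  0.      ,  0.      ,  0.      ]), 'R': array([[ 0.28365561,  0.95891971, -0.00353239],
       [ 0.68219057, -0.20438314, -0.70202818],
       [-0.67391062,  0.19672447, -0.71214041]]), 't': array([-0.16108836, -0.24757155,  1.47913332])}
bracket [([334.8, 212.2, 371.1, 267.1], 0.62)]
rack [([174.3, 184.3, 262.2, 288.8], 0.64), ([386.3, 157.3, 409.4, 203.1], 0.57)]
bracket_tabs [([334.3, 212.4, 370.5, 271.8], 0.83), ([312.3, 100.3, 353.7, 160.7], 0.6)]
catch []
side {'vertical_fov': 44.39955093168057, 'cx': 274.25622112001304, 'cy': 210.45115123270241, 'distortion': array([-0.07693035,  0.        ,  0.        ,  0.        ,  0.        ]), 'R': array([[-0.96957451,  0.24384601,  0.02154981],
       [ 0.14505478,  0.64320579, -0.75182805],
       [-0.19719123, -0.72582741, -0.65900697]]), 't': array([ 0.42351335, -0.01530252,  1.61292157])}
bracket [([375.7, 248.4, 440.1, 301.4], 0.74), ([215.4, 247.2, 253.0, 293.1], 0.7)]
rack [([204.4, 150.2, 273.8, 226.7], 0.59), ([170.0, 244.3, 198.3, 273.5], 0.18)]
bracket_tabs [([214.4, 247.7, 252.6, 295.6], 0.89)]
catch []
```

View pics/scene0.png

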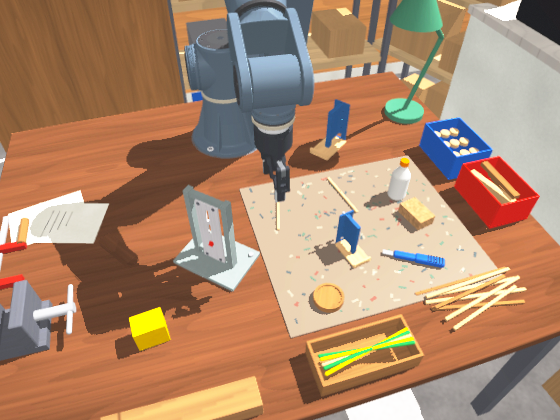

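View pics/side0.png

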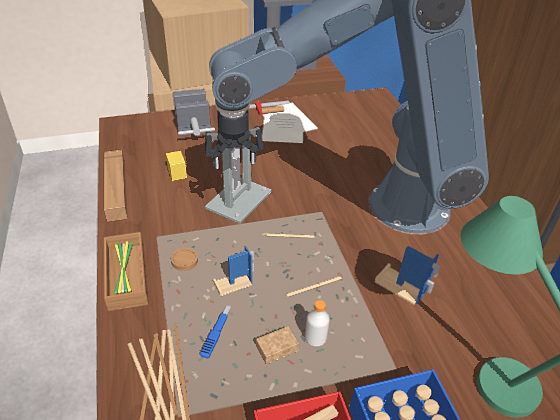

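The mat bracket is at scene (350,238) and side (235,268). The look-alike stands off the mat at scene (335,130). The rack faces the scene camera at (212,235). Next I'll build point clouds of both.

```bash
cat > h.py <<'E'
import numpy as np,cv2
from rig import bot
def K(p):
    f=210/np.tan(np.radians(p['vertical_fov']/2)); return np.array([[f,0,p['cx']],[0,f,p['cy']],[0,0,1]])
def cloud(p,d):
    v,u=np.mgrid[0:420,0:560]
    q=cv2.undistortPoints(np.stack([u,v],-1).reshape(-1,1,2).astype(np.float64),K(p),p['distortion']).reshape(420,560,2)
    c=np.dstack([q*d[...,None],d]); w=(c-p['t'])@p['R']; w[d<=0]=np.nan; return w
def proj(p,X):
    return cv2.projectPoints(np.atleast_2d(X).astype(float),cv2.Rodrigues(p['R'])[0],p['t'],K(p),p['distortion'])[0].reshape(-1,2)
def frame(o,yaw):
    c,s=np.cos(yaw),np.sin(yaw); T=np.eye(4);T[:3,:3]=[[c,-s,0],[s,c,0],[0,0,1]];T[:3,3]=o;return T
E
python3 - <<'E'
from h import *
for n,crops in [('scene',[(165,175,265,295),(325,205,375,275)]),('side',[(200,145,280,225),(205,240,262,300)])]:
    im=cv2.imread(f'pics/{n}0.png');w=cloud(bot.camera_params(n),np.load(f'pics/{n}0.npy'))
    out=[]
    for a,b,c,d in crops:
        out.append(cv2.resize(im[b:d,a:c],(380,int(380*(d-b)/(c-a))),interpolation=cv2.INTER_CUBIC)[:590])
    h=max(o.shape[0] for o in out); 
    cv2.imwrite(f'pics/{n}crop.png',np.hstack([np.pad(o,((0,h-o.shape[0]),(0,0),(0,0))) for o in out]))
    # bracket blue pixels
    a,b,c,d=crops[1]; hsv=cv2.cvtColor(im,cv2.COLOR_BGR2HSV)
    m=np.zeros((420,560),bool);m[b:d,a:c]=True
    P=w[m]; P=P[np.isfinite(P[:,0])]; 
    z=P[:,2]; print(n,'mat z',np.median(z),'max',z.max())
    bl=m&(hsv[...,0]>95)&(hsv[...,0]<130)&(hsv[...,1]>120)
    B=w[bl];B=B[np.isfinite(B[:,0])];print('blue',len(B),B.min(0).round(4),B.max(0).round(4),np.median(B,0).round(4))
    np.save(f'pics/{n}_blue.npy',B)
    for lo in range(0,120,10):
        q=P[(z>lo/1000)&(z<(lo+10)/1000)]
        if len(q): print(lo,len(q),q[:,:2].min(0).round(3),q[:,:2].max(0).round(3))
    a,b,c,d=crops[0];m[:]=0;m[b:d,a:c]=True;P=w[m];P=P[np.isfinite(P[:,0])]
    print('rack');z=P[:,2]
    for lo in range(0,240,20):
        q=P[(z>lo/1000)&(z<(lo+20)/1000)]
        if len(q): print(lo,len(q),q[:,:2].min(0).round(3),q[:,:2].max(0).round(3))
E
```

```text
scene mat z 0.005024303038388741 max 0.11187496817994222
blue 553 [0.4575 0.1657 0.0007] [0.6105 0.2589 0.1117] [0.5771 0.1876 0.0754]
0 2510 [0.418 0.106] [0.679 0.326]
10 317 [0.447 0.141] [0.649 0.267]
20 38 [0.558 0.167] [0.644 0.221]
30 54 [0.558 0.166] [0.609 0.2  ]
40 60 [0.56  0.166] [0.609 0.202]
50 59 [0.558 0.165] [0.61  0.202]
60 58 [0.558 0.167] [0.61  0.203]
70 59 [0.559 0.166] [0.608 0.203]
80 62 [0.556 0.166] [0.61  0.204]
90 73 [0.542 0.166] [0.61  0.206]
100 139 [0.544 0.166] [0.61  0.206]
110 7 [0.557 0.167] [0.584 0.198]
rack
0 5831 [ 0.156 -0.281] [0.656 0.057]
20 193 [ 0.484 -0.19 ] [ 0.568 -0.096]
40 201 [ 0.485 -0.191] [ 0.566 -0.096]
60 190 [ 0.484 -0.19 ] [ 0.566 -0.096]
80 212 [ 0.484 -0.191] [ 0.569 -0.096]
100 217 [ 0.485 -0.191] [ 0.569 -0.096]
120 228 [ 0.484 -0.191] [ 0.569 -0.096]
140 246 [ 0.485 -0.191] [ 0.569 -0.096]
160 253 [ 0.483 -0.191] [ 0.568 -0.096]
180 254 [ 0.486 -0.191] [ 0.569 -0.096]
200 344 [ 0.487 -0.191] [ 0.568 -0.096]
220 298 [ 0.473 -0.191] [ 0.568 -0.096]
side mat z 0.006252781383809672 max 0.11563493683880442
blue 581 [0.5502 0.
[... 246 characters left out ...]
182] [0.607 0.207]
60 53 [0.551 0.191] [0.608 0.207]
70 68 [0.551 0.188] [0.608 0.207]
80 74 [0.541 0.182] [0.608 0.206]
90 71 [0.54  0.171] [0.607 0.206]
100 110 [0.541 0.168] [0.608 0.206]
110 39 [0.55  0.168] [0.604 0.205]
rack
0 3691 [ 0.315 -0.473] [0.649 0.001]
20 185 [ 0.379 -0.396] [ 0.565 -0.089]
40 146 [ 0.472 -0.185] [ 0.563 -0.095]
60 123 [ 0.471 -0.183] [ 0.565 -0.092]
80 131 [ 0.472 -0.185] [ 0.565 -0.095]
100 135 [ 0.471 -0.184] [ 0.565 -0.094]
120 126 [ 0.475 -0.183] [ 0.566 -0.092]
140 136 [ 0.474 -0.184] [ 0.566 -0.093]
160 134 [ 0.475 -0.187] [ 0.565 -0.095]
180 72 [ 0.492 -0.177] [ 0.565 -0.094]
200 58 [ 0.527 -0.128] [ 0.566 -0.094]
220 18 [ 0.543 -0.107] [ 0.56  -0.096]
```

View pics/scenecrop.png

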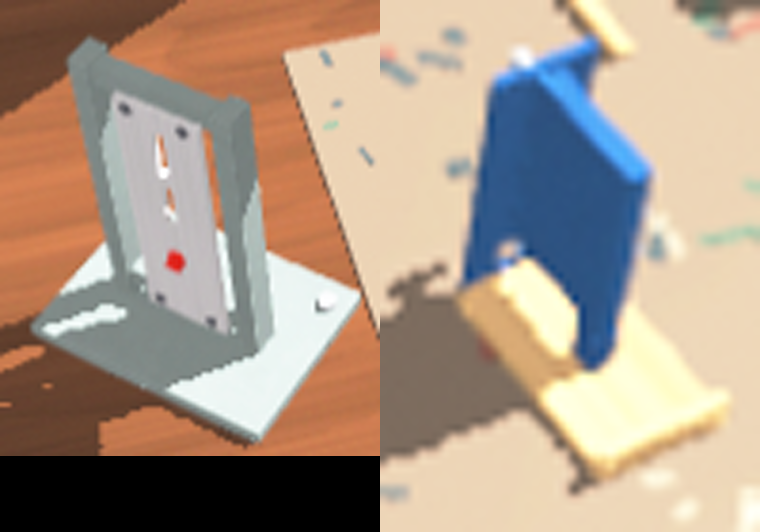

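View pics/sidecrop.png

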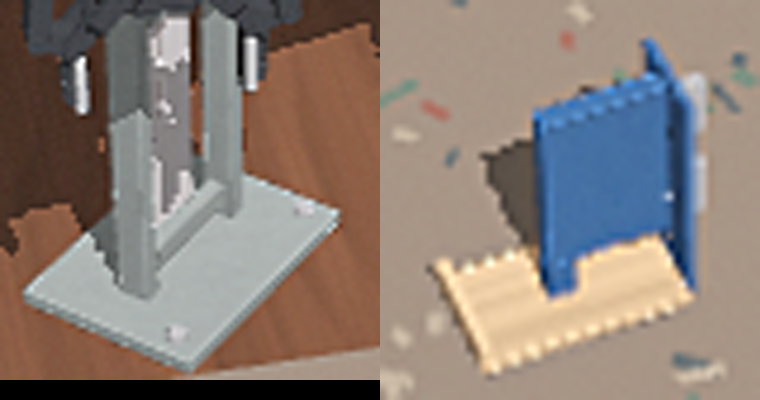

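```bash
cat > fit.py <<'E'
from h import *
from scipy.optimize import least_squares
def sdf(P,lo,hi):
    lo=np.array(lo);hi=np.array(hi);c=(lo+hi)/2;q=np.abs(P-c)-(hi-lo)/2
    return np.linalg.norm(np.maximum(q,0),axis=1)+np.minimum(q.max(1),0)
BR=[([-4,-20,0],[0,20,106]),([-92,-25,0],[0,25,6]),([-92,-25,0],[-86,25,14]),([-56,-5,24],[-4,5,104])]
def local(P,x): # x,y,z mm,yaw
    c,s=np.cos(x[3]),np.sin(x[3]);d=P*1000-x[:3]
    return np.c_[d[:,0]*c+d[:,1]*s,-d[:,0]*s+d[:,1]*c,d[:,2]]
def res(x,P): 
    L=local(P,x); return np.min([np.abs(sdf(L,*b)) for b in BR],0)
if __name__=='__main__':
    allP=[]
    for n,(a,b,c,d) in [('scene',(325,205,375,275)),('side',(205,240,262,300))]:
        w=cloud(bot.camera_params(n),np.load(f'pics/{n}0.npy'))
        P=w[b:d,a:c].reshape(-1,3);P=P[np.isfinite(P[:,0])]
        P=P[(P[:,2]>0.018)&(P[:,0]>.53)&(P[:,1]>.14)]
        allP.append(P)
    best=None
    for P,nm in [(allP[0],'scene'),(allP[1],'side'),(np.vstack(allP),'both')]:
        best=None
        for yaw in np.radians(np.arange(130,300,20)):
            r=least_squares(res,[560,187,3,yaw],args=(P,),loss='soft_l1',f_scale=1,x_scale=[1,1,1,.02])
            if best is None or r.cost<best.cost: best=r
        print(nm,best.x[:3].round(1),np.degrees(best.x[3]).round(2),best.cost/len(P),np.median(res(best.x,P)))
    # rack strip
    im=cv2.imread('pics/scene0.png');w=cloud(bot.camera_params('scene'),np.load('pics/scene0.npy'))
    P=w[175:295,165:265].reshape(-1,3);C=im[175:295,165:265].reshape(-1,3).astype(int)
    m=np.isfinite(P[:,0])&(P[:,2]>.03)&(P[:,2]<.235)
    P=P[m]*1000;C=C[m]
    np.save('pics/rackP.npy',P);np.save('pics/rackC.npy',C)
    # RANSAC vertical planes
    rng=np.random.default_rng(0)
    Q=P.copy()
    for k in range(5):
        bi=None
        for _ in range(800):
            i,j=rng.choice(len(Q),2,replace=False);t=Q[j,:2]-Q[i,:2]
            if np.hypot(*t)<15: continue
            nn=np.array([-t[1],t[0]])/np.hypot(*t);e=np.abs((Q[:,:2]-Q[i,:2])@nn)<1.5
            if bi is None or e.sum()>bi.sum(): bi=e
        I=Q[bi];c0=I[:,:2].mean(0);u,s,vt=np.linalg.svd(I[:,:2]-c0);t=vt[0];n=vt[1]
        al=(I[:,:2]-c0)@t
        print(bi.sum(),'center',c0.round(1),'dir deg',np.degrees(np.arctan2(t[1],t[0])).round(2),'n.c',(n@c0).round(1),'extent',np.percentile(al,[0,2,50,98,100]).round(1),'z',I[:,2].min().round(0),I[:,2].max().round(0),'std',((I[:,:2]-c0)@n).std().round(2))
        Q=Q[~bi]
E
python3 fit.py
```

```text
scene [554.1 185.8   3.9] 192.81 0.5769235717082318 0.8070701555332738
side [551.6 185.3   6.1] 190.79 1.1101650795014522 1.040416704249937
both [553.3 185.2   4.9] 192.58 0.9782685330294331 1.0333018157796454
1063 center [ 532.2 -148. ] dir deg 44.85 n.c 480.3 extent [-62.6 -59.6   3.4  50.4  52.6] z 30.0 228.0 std 0.83
466 center [ 529.6 -146.9] dir deg 44.87 n.c -477.8 extent [-63.3 -61.5   9.2  53.   53.7] z 30.0 226.0 std 0.78
262 center [ 525.8 -146. ] dir deg 45.02 n.c -475.2 extent [-58.5 -51.6  -0.9  55.3  56.4] z 30.0 229.0 std 0.8
209 center [ 558.  -101.1] dir deg -43.07 n.c 307.2 extent [-8.9 -8.1 -0.   7.4 10.6] z 32.0 225.0 std 0.63
166 center [ 532.8 -150.5] dir deg 44.95 n.c 482.9 extent [-28.5 -27.4  -3.5  30.   31.3] z 31.0 214.0 std 0.56
```

Run:
```python
from h import *
for n in ['scene','side']:
    w=cloud(bot.camera_params(n),np.load(f'pics/{n}0.npy')).reshape(-1,3)
    w=w[np.isfinite(w[:,0])]
    def zz(x0,x1,y0,y1): 
        m=(w[:,0]>x0)&(w[:,0]<x1)&(w[:,1]>y0)&(w[:,1]<y1);return m.sum(),np.median(w[m,2]).round(4) if m.sum() else None
    print(n,'mat',zz(.5,.54,.2,.25),'mat2',zz(.66,.7,.1,.15),'bench',zz(.35,.42,-.1,-.05),zz(.65,.7,-.2,-.1))
P=np.load('pics/rackP.npy');C=np.load('pics/rackC.npy')
x=np.array([-1,1])/2**.5;y=np.array([-1,-1])/2**.5
L=np.c_[P[:,:2]@x,P[:,:2]@y,P[:,2]]
white=(C.min(1)>165)
print(white.sum());
for lo in range(-340,-200,5):
    m=(L[:,1]>lo)&(L[:,1]<=lo+5)&(L[:,2]>40)&(L[:,2]<215)
    if m.sum(): print(lo,m.sum(),np.percentile(L[m,0],[5,25,50,75]).round(1),np.median(C[m],0))
```

```text
scene mat (np.int64(2), np.float64(0.0034)) mat2 (np.int64(241), np.float64(0.0047)) bench (np.int64(147), np.float64(-0.0011)) (np.int64(827), np.float64(-0.0002))
side mat (np.int64(227), np.float64(0.005)) mat2 (np.int64(230), np.float64(0.0055)) bench (np.int64(236), np.float64(0.0008)) (np.int64(341), np.float64(0.0012))
1395
-325 336 [-480.3 -476.9 -471.  -464.8] [154.5 160.5 152. ]
-320 90 [-481.  -480.4 -479.7 -478.8] [133. 135. 125.]
-315 84 [-480.7 -480.2 -479.5 -478.9] [133. 136. 126.]
-310 9 [-479.2 -478.8 -478.6 -478.5] [131. 133. 163.]
-305 70 [-482.7 -481.5 -480.1 -478.1] [179.  177.5 184.5]
-300 110 [-483.1 -482.1 -481.  -479.9] [189. 188. 192.]
-295 90 [-483.7 -482.4 -481.4 -480.6] [189. 187. 192.]
-290 79 [-483.3 -482.2 -481.3 -480.4] [189. 188. 192.]
-285 92 [-482.6 -481.9 -481.3 -480.3] [190. 188. 192.]
-280 89 [-482.8 -482.1 -481.3 -480.4] [190. 188. 194.]
-275 59 [-485.7 -482.2 -481.2 -480.5] [188. 186. 193.]
-270 100 [-484.  -481.9 -481.1 -479.3] [190. 188. 194.]
-265 77 [-482.9 -481.9 -481.4 -480.6] [189. 188. 193.]
-260 85 [-483.3 -482.3 -481.3 -480.5] [189. 187. 192.]
-255 83 [-483.9 -482.3 -481.6 -480.9] [189. 188. 192.]
-250 86 [-483.2 -482.2 -481.5 -480. ] [189. 187. 192.]
-245 70 [-483.  -481.9 -481.2 -480.3] [191. 190. 193.]
-240 7 [-480.9 -480.3 -479.2 -474.2] [188. 189. 185.]
-235 6 [-476.  -475.1 -474.4 -473.5] [132.5 135.5 126.5]
-230 4 [-475.5 -475.  -474.5 -474.3] [131. 134. 124.]
-225 270 [-480.2 -477.2 -472.6 -468. ] [179. 182. 169.]
-220 75 [-481.  -480.1 -479.3 -478.5] [133. 135. 125.]
-215 78 [-480.7 -480.  -479.2 -478.6] [129. 134. 133.]
-210 17 [-479.7 -479.4 -479.  -478.1] [111. 132. 167.]
```

```bash
cat > rect.py <<'E'
from h import *
def rectify(im,p,yaw,xr,ys,zs,scale=3):
    # plane: rack x coordinate xr (mm, absolute), ys (hi..lo), zs; image columns: increasing -> decreasing y (viewed from front: +y is left?) 
    c,s=np.cos(yaw),np.sin(yaw)
    yy=np.arange(ys[1],ys[0],-1/scale);zz=np.arange(zs[1],zs[0],-1/scale)
    Y,Z=np.meshgrid(yy,zz)
    W=np.stack([xr*c-Y*s,xr*s+Y*c,Z],-1)/1000
    uv=proj(p,W.reshape(-1,3)).reshape(*Y.shape,2).astype(np.float32)
    return cv2.remap(im,uv[...,0],uv[...,1],cv2.INTER_CUBIC)
E
python3 - <<'E'
from rect import *
P=np.load('pics/rackP.npy');C=np.load('pics/rackC.npy')
x=np.array([-1,1])/2**.5;y=np.array([-1,-1])/2**.5
L=np.c_[P[:,:2]@x,P[:,:2]@y,P[:,2]]
m=(C.min(1)>175)&(abs(L[:,0]+481.3)<2.5)&(L[:,1]>-303)&(L[:,1]<-242)&(L[:,2]>45)&(L[:,2]<212)
A=np.c_[np.ones(m.sum()),L[m,1]+272,L[m,2]-130];k=np.linalg.lstsq(A,L[m,0],rcond=None)[0]
print(m.sum(),k, 'yaw err deg',np.degrees(k[1]),'tilt',np.degrees(k[2]))
im=cv2.imread('pics/scene0.png')
r=rectify(im,bot.camera_params('scene'),np.radians(135),-481.3,(-332,-202),(30,235))
for yv in range(-330,-202,10): 
    cx=int((-202-yv)*3);cv2.line(r,(cx,0),(cx,6),(0,0,0),1);cv2.putText(r,str(-yv),(cx-10,14),0,.3,(0,0,0),1)
for zv in range(40,235,20): cy=int((235-zv)*3);cv2.line(r,(0,cy),(6,cy),(0,0,255),1);cv2.putText(r,str(zv),(8,cy+3),0,.3,(0,0,255),1)
cv2.imwrite('pics/rect0.png',r[:600])
E
```

```text
824 [-4.81373844e+02 -9.47696900e-04 -5.98321859e-03] yaw err deg -0.05429903260751901 tilt -0.34281317331532046
```

View pics/rect0.png

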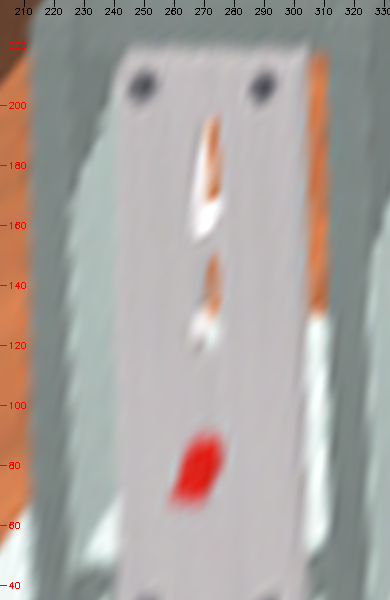

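Rectified rack view: the strip spans y about -242..-303 along the rack's y axis. The slots are centred near -271, with the upper slot at z≈157–196 and the catch near 80. Next I'll check how the wrist camera is mounted.

Run:
```python
from h import *
s=bot.read_state();p=bot.camera_params('wrist')
im,d=bot.capture('wrist');cv2.imwrite('pics/wrist0.png',im)
c=-p['R'].T@p['t'];R=s['ee_rot']
print('cam in tool',R.T@(c-s['position']),'axes in tool (rows x,y,z)\n',p['R']@R,p['vertical_fov'],s['clock'])
```

```text
cam in tool [ 0.0824919  -0.00033004 -0.12392468] axes in tool (rows x,y,z)
 [[ 8.78894552e-04  9.99999512e-01  4.51187239e-04]
 [-9.46654490e-01  9.77404520e-04 -3.22248850e-01]
 [-3.22249133e-01 -1.43895667e-04  9.46654887e-01]] 68.81920248621824 0.5
```

View pics/wrist0.png

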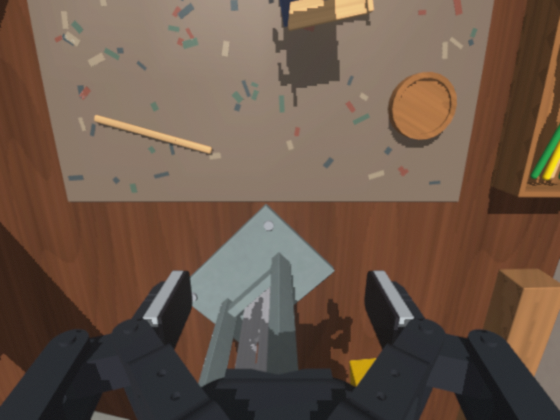

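```bash
cat > plan.py <<'E'
from h import *
from scipy.spatial.transform import Rotation as Ro
def toolR(yaw,tilt):
    bx=np.array([np.cos(yaw),np.sin(yaw),0]);by=np.array([-np.sin(yaw),np.cos(yaw),0]);Z=np.array([0,0,1.])
    R=np.c_[-bx,by,-Z]; return R@Ro.from_euler('y',-tilt).as_matrix()
def delta(p,R):
    s=bot.read_state();dp=(s['ee_rot'].T@(np.array(p)-s['position']))*1000
    rv=np.degrees(Ro.from_matrix(s['ee_rot'].T@R).as_rotvec())
    print('t',round(s['clock'],2),'shift(tool)',dp.round(2),'rot',rv.round(2),'F',s['wrist_force'].round(1),'w',round(s['width'],4))
GR=np.array([-34,0,82.])/1000
def grasp(o,yaw,tilt,back=0):
    T=frame(o,yaw);R=toolR(yaw,tilt);return T[:3,:3]@GR+T[:3,3]-back*R[:,2],R
E
python3 - <<'E'
from plan import *
p,R=grasp([.5535,.1853,.005],np.radians(192.6),np.radians(20),.09);print(p);delta(p,R)
delta(p,toolR(np.radians(192.6),0))
E
```

```text
[0.61672166 0.19943171 0.17157234]
t 0.55 shift(tool) [199.41  66.74  78.71] rot [ 13.5  -16.85  76.56] F [ 0.6  0.7 -0.4] w 0.0852
t 0.55 shift(tool) [199.41  66.74  78.71] rot [ 0.   0.  77.4] F [ 0.6  0.7 -0.4] w 0.0852
```

```bash
python3 -m crank '[1,40,13.3,0,0,0,0, 1,40,13.3,0,0,0,0, 1,40,13.3,0,0,0,0, 1,40,13.3,0,0,0,0, 1,39.4,13.5,0,0,0,0, 1,0,0,6,0,0,8, 1,0,0,8,0,0,8, 1,0,0,8,0,0,8, 1,0,0,8,0,0,8, 1,0,0,8,0,0,8, 1,0,0,8,0,0,8, 1,0,0,8,0,0,8]'; python3 -m crank '[1,0,0,8,0,0,8, 1,0,0,8,0,0,8, 1,0,0,8,0,0,5.4, 1,0,0,0,0,-8,0, 1,0,0,0,0,-8,0, 1,0,0,0,0,-4,0, 1,0,0,0,0,0,0, 1,0,0,0,0,0,0]'
python3 - <<'E'
from plan import *
p,R=grasp([.5535,.1853,.005],np.radians(192.6),np.radians(20),.09);delta(p,R)
im,d=bot.capture('wrist');cv2.imwrite('pics/wrist1.png',im);np.save('pics/wrist1.npy',d)
cp=bot.camera_params('wrist');import pickle;pickle.dump(cp,open('pics/wrist1.pkl','wb'))
from fit import res,least_squares,local
w=cloud(cp,d).reshape(-1,3);w=w[np.isfinite(w[:,0])]
for x0 in ([553.5,185.3,5,np.radians(192.6)],):
    L=local(w,x0);P=w[(L[:,0]>-70)&(L[:,0]<6)&(abs(L[:,1])<24)&(L[:,2]>18)&(L[:,2]<112)]
    r=least_squares(res,x0,args=(P,),loss='soft_l1',f_scale=1,x_scale=[1,1,1,.02])
    print(len(P),r.x[:3].round(1),np.degrees(r.x[3]).round(2),np.median(res(r.x,P)))
E
```

```text
clock: 1.75
position: [0.6167, 0.1994, 0.1959]
ee_rot: [[0.832, 0.554, -0.0], [0.554, -0.832, -0.0], [-0.0, -0.0, -1.0]]
wrist_force: [0.5, 0.5, -0.2]
width: 0.086
clock: 2.55
position: [0.6167, 0.1995, 0.1718]
ee_rot: [[0.918, 0.218, -0.332], [0.205, -0.976, -0.074], [-0.341, 0.0, -0.94]]
wrist_force: [-0.9, 0.3, 0.1]
width: 0.0852
t 2.55 shift(tool) [0.11 0.03 0.19] rot [ 0.   -0.08  0.  ] F [-0.9  0.3  0.1] w 0.0852
4095 [551.6 184.3   4.7] 191.48 0.3009849071625572
```

View pics/wrist1.png

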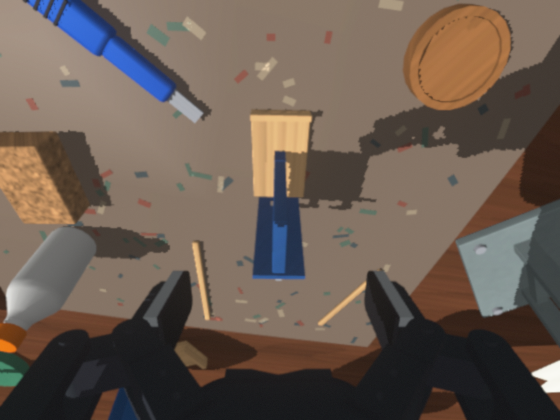

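Wrist view: the web is centred between the jaws at columns 279–281, rows 150–270, and there's nothing in the way. I'll refine the pose and go in.

Run:
```python
from plan import *
for b in (.09,0):
    p,R=grasp([.5516,.1843,.0048],np.radians(191.5),np.radians(20),b);delta(p,R)
```

```text
t 2.6 shift(tool) [-1.49  1.83  1.48] rot [ 0.38 -0.11  1.04] F [-0.3  0.6  0.1] w 0.0854
t 2.6 shift(tool) [-1.65  1.24 91.48] rot [ 0.38 -0.11  1.04] F [-0.3  0.6  0.1] w 0.0854
```

```bash
python3 -m crank '[1,-1.6,1.3,0,0.4,0,1, 1,0,0,25,0,0,0, 1,0,0,25,0,0,0, 1,0,0,25,0,0,0, 1,0,0,16,0,0,0, 1,0,0,0,0,0,0]'
python3 - <<'E'
from plan import *
p,R=grasp([.5516,.1843,.0048],np.radians(191.5),np.radians(20),0);delta(p,R)
im,d=bot.capture('wrist');cv2.imwrite('pics/wrist2.png',im)
E
```

```text
clock: 3.2
position: [0.5834, 0.1912, 0.0861]
ee_rot: [[0.92, 0.199, -0.338], [0.187, -0.98, -0.068], [-0.344, -0.0, -0.939]]
wrist_force: [-0.3, 0.7, 0.5]
width: 0.0853
t 3.2 shift(tool) [ 1.15  0.46 -1.19] rot [-0.03  0.15 -0.01] F [-0.3  0.7  0.5] w 0.0853
```

View pics/wrist2.png

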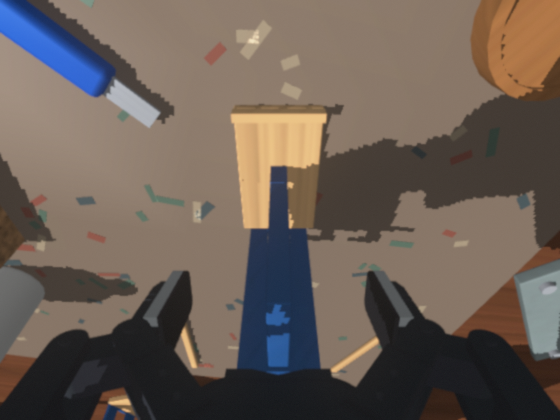

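```bash
python3 -m crank '[-1,0,0,0,0,0,0, -1,0,0,0,0,0,0, -1,0,0,0,0,0,0, -1,0,0,0,0,0,0, -1,0,0,0,0,0,0, -1,0,0,0,0,0,0, -1,0,0,0,0,0,0]'
```

```text
clock: 3.95
position: [0.5852, 0.1916, 0.0876]
ee_rot: [[0.921, 0.2, -0.335], [0.188, -0.98, -0.068], [-0.341, -0.001, -0.94]]
wrist_force: [1.5, -0.4, 1.6]
width: 0.0094
```

```bash
python3 -m crank '[-1,-3.4,0,-9.4,0,0,0, -1,-6.8,0,-18.8,0,0,0, -1,-10.2,0,-28.2,0,0,0, -1,-10.2,0,-28.2,0,0,0, -1,-6.8,0,-18.8,0,0,0, -1,0,0,0,0,0,0, -1,0,0,0,0,0,0]'
cat > held.py <<'E'
from plan import *
from fit import res,least_squares,local,sdf,BR
# estimate bracket pose in tool frame from wrist picture: full 6DOF about nominal
def Tm(R,p):
    T=np.eye(4);T[:3,:3]=R;T[:3,3]=p;return T
def fit_held(T0,name,tag,zmin=12,save=True):
    s=bot.read_state();cp=bot.camera_params(name);im,d=bot.capture(name)
    cv2.imwrite(f'pics/{tag}.png',im);w=cloud(cp,d).reshape(-1,3);C=im.reshape(-1,3).astype(int)
    ok=np.isfinite(w[:,0]);w=w[ok]*1000;C=C[ok]
    Tt=Tm(s['ee_rot'],s['position']*1000);T0w=Tt@T0
    L=(w-T0w[:3,3])@T0w[:3,:3]
    blue=(C[:,0]>C[:,2]+35)
    wood=(C[:,2]>C[:,0]+30)
    m=(((L[:,0]>-60)&(L[:,0]<8)&(abs(L[:,1])<25)&(L[:,2]>18)&(L[:,2]<112)&blue)|((L[:,0]>-96)&(L[:,0]<-10)&(abs(L[:,1])<27)&(L[:,2]>-4)&(L[:,2]<17)&wood))
    P=w[m]
    def f(x):
        Rr=Ro.from_rotvec(x[3:]).as_matrix();Q=((P-T0w[:3,3])@T0w[:3,:3]-x[:3])@Rr
        return np.min([np.abs(sdf(Q,*b)) for b in BR],0)
    r=least_squares(f,np.zeros(6),loss='soft_l1',f_scale=1,x_scale=[1,1,1,.02,.02,.02])
    D=Tm(Ro.from_rotvec(r.x[3:]).as_matrix(),r.x[:3]);Tw=T0w@D
    print(tag,len(P),'blue',blue[m].sum(),'corr mm',r.x[:3].round(2),'deg',np.degrees(r.x[3:]).round(2),'med',np.median(f(r.x)).round(2))
    return np.linalg.inv(Tt)@Tw,Tw
E
python3 - <<'E'
from held import *
R=toolR(np.radians(191.5),np.radians(20));p,_=grasp([.5516,.1843,.0048],np.radians(191.5),np.radians(20))
# nominal held pose: at grip the tool stood at (585.2,191.6,87.6)
s=bot.read_state();print(s['clock'],s['position'],s['wrist_force'],s['width'])
Rg=np.array([[.921,.2,-.335],[.188,-.98,-.068],[-.341,-.001,-.94]])
T0=np.linalg.inv(Tm(Rg,[585.2,191.6,87.6]))@Tm(frame([0,0,0],np.radians(191.5))[:3,:3],[551.6,184.3,4.8])
H,Tw=fit_held(T0,'wrist','wrist3')
np.save('H.npy',H);print(H.round(3));print(Tw.round(3))
E
```

```text
clock: 4.65
position: [0.5849, 0.1916, 0.1966]
ee_rot: [[0.921, 0.2, -0.336], [0.188, -0.98, -0.068], [-0.343, -0.001, -0.939]]
wrist_force: [0.2, 0.2, -4.6]
width: 0.0094
4.65 [0.5848855  0.191594   0.19661686] [ 0.21481657  0.21718149 -4.55148861] 0.009372373297128346
wrist3 12721 blue 4466 corr mm [-0.13  0.04 -0.5 ] deg [-0.    0.04  0.16] med 0.32
[[-9.4000e-01  2.0000e-03 -3.4200e-01 -3.7260e+00]
 [ 2.0000e-03  1.0000e+00 -0.0000e+00  5.0500e-01]
 [ 3.4200e-01 -2.0000e-03 -9.4000e-01  8.9963e+01]
 [ 0.0000e+00  0.0000e+00  0.0000e+00  1.0000e+00]]
[[-9.79000e-01  2.02000e-01  0.00000e+00  5.51348e+02]
 [-2.02000e-01 -9.79000e-01 -0.00000e+00  1.84292e+02]
 [ 1.00000e-03  0.00000e+00  1.00000e+00  1.13373e+02]
 [ 0.00000e+00  0.00000e+00  0.00000e+00  1.00000e+00]]
```

View pics/wrist3.png

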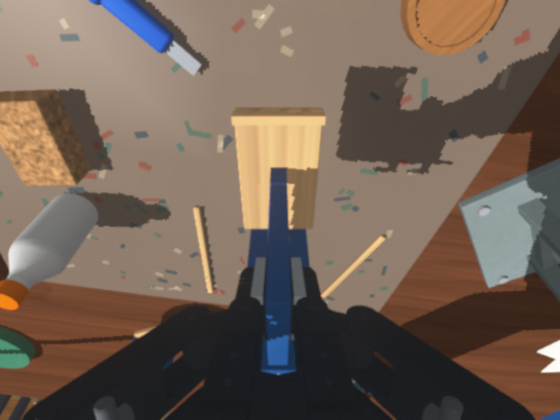

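Run:
```python
from held import *
cp=bot.camera_params('scene');w=cloud(cp,np.load('pics/scene0.npy'))
P=w[155:205,385:415].reshape(-1,3);P=P[np.isfinite(P[:,0])&(P[:,2]>.04)];print('glue',np.median(P,0),P.min(0),P.max(0))
H=np.load('H.npy')
yaw=np.radians(135)
def rackT(x,y,z,X=-481,Y=-270):
    c,s=np.cos(yaw),np.sin(yaw);a=np.array([X+x,Y+y]);return Tm(frame([0,0,0],yaw)[:3,:3],[a[0]*c-a[1]*s,a[0]*s+a[1]*c,z])
T=rackT(-80,-65,113)@np.linalg.inv(H);print(T.round(3))
s=bot.read_state();print((s['ee_rot'].T@(T[:3,3]-s['position']*1000)).round(1),(T[:3,:3].T@(T[:3,3]-s['position']*1000)).round(1))
print(np.degrees(Ro.from_matrix(s['ee_rot'].T@T[:3,:3]).as_rotvec()))
```

```text
glue [0.45022008 0.39708858 0.08619938] [0.42124702 0.37887891 0.04025963] [0.4677285  0.42781883 0.13541474]
[[ 6.63000e-01 -7.09000e-01 -2.41000e-01  6.58116e+02]
 [-6.66000e-01 -7.06000e-01  2.43000e-01 -1.83791e+02]
 [-3.42000e-01 -1.00000e-03 -9.40000e-01  1.96270e+02]
 [ 0.00000e+00  0.00000e+00  0.00000e+00  1.00000e+00]]
[ -3.  382.4   0.5] [ 298.6  212.7 -109.3]
[19.43751355  0.13498385 53.21949754]
```

```bash
python3 -m crank '[-1,7,25,-2.5,0,0,0, -1,7,40,-2.5,0,0,0, -1,7,45,-2.5,0,0,0, -1,7,45,-2.5,0,0,0, -1,0,30,0,0,0,0, -1,0,0,0,1.9,0,5.3, -1,0,0,0,2.8,0,7.6, -1,0,0,0,2.8,0,7.6, -1,0,0,0,2.8,0,7.6, -1,0,0,0,2.8,0,7.6, -1,0,0,0,2.8,0,7.6, -1,0,0,0,2.8,0,7.6]'
python3 - <<'E'
from held import *
H=np.load('H.npy')
yaw=np.radians(135)
def rackT(x,y,z,X=-481,Y=-270):
    c,s=np.cos(yaw),np.sin(yaw);a=np.array([X+x,Y+y]);return Tm(frame([0,0,0],yaw)[:3,:3],[a[0]*c-a[1]*s,a[0]*s+a[1]*c,z])
T=rackT(-80,-65,113)@np.linalg.inv(H)
delta(T[:3,3]/1000,T[:3,:3])
E
```

```text
clock: 5.9
position: [0.6507, 0.0162, 0.195]
ee_rot: [[0.686, -0.683, -0.252], [-0.64, -0.731, 0.237], [-0.346, -0.001, -0.938]]
wrist_force: [-0.2, 0.4, -4.7]
width: 0.009
t 5.9 shift(tool) [132.69 141.1  -50.45] rot [0.7  0.23 1.96] F [-0.2  0.4 -4.7] w 0.009
```

```bash
python3 -m crank '[-1,20,10,-8,0.7,0.2,2, -1,40,20,-15,0,0,0, -1,40,30,-15,0,0,0, -1,32,35,-12,0,0,0, -1,0,30,0,0,0,0, -1,0,16,0,0,0,0, -1,0,0,0,0,0,0, -1,0,0,0,0,0,0]'
python3 - <<'E'
from held import *
H=np.load('H.npy')
H2,Tw=fit_held(H,'wrist','wrist4');print(Tw.round(3));np.save('H.npy',H2)
im,d=bot.capture('wrist');cp=bot.camera_params('wrist');np.save('pics/wrist4.npy',d)
import pickle;pickle.dump(cp,open('pics/wrist4.pkl','wb'));print(bot.read_state()['clock'])
im,d=bot.capture('side');cv2.imwrite('pics/side4.png',im)
E
```

```text
clock: 6.7
position: [0.6525, -0.1799, 0.198]
ee_rot: [[0.667, -0.705, -0.241], [-0.662, -0.709, 0.242], [-0.341, -0.002, -0.94]]
wrist_force: [1.0, -1.1, -3.8]
width: 0.0092
wrist4 13102 blue 4773 corr mm [-1.15  0.24 -0.11] deg [0.01 0.27 0.08] med 0.32
[[-7.12000e-01 -7.02000e-01 -6.00000e-03  6.28620e+02]
 [ 7.02000e-01 -7.12000e-01  3.00000e-03 -1.56973e+02]
 [-5.00000e-03 -1.00000e-03  1.00000e+00  1.14607e+02]
 [ 0.00000e+00  0.00000e+00  0.00000e+00  1.00000e+00]]
6.8
```

View pics/wrist4.png

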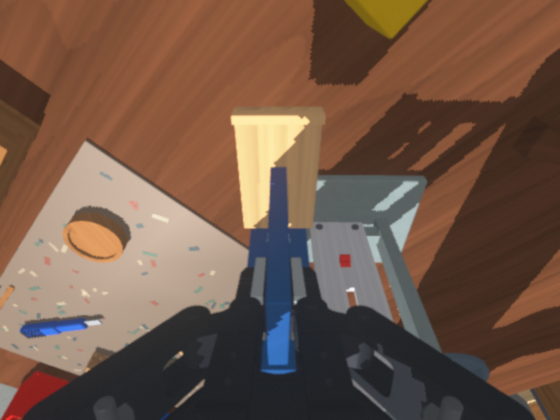

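Run:
```python
from rect import *
import pickle
cp=pickle.load(open('pics/wrist4.pkl','rb'));d=np.load('pics/wrist4.npy');im=cv2.imread('pics/wrist4.png')
w=cloud(cp,d)*1000
x=np.array([-1,1])/2**.5;y=np.array([-1,-1])/2**.5
P=w[215:340,300:440].reshape(-1,3);C=im[215:340,300:440].reshape(-1,3).astype(int)
L=np.c_[P[:,:2]@x,P[:,:2]@y,P[:,2]]
m=np.isfinite(P[:,0])&(C.min(1)>120)&(abs(L[:,0]+481)<4)&(L[:,1]>-304)&(L[:,1]<-240)&(L[:,2]>45)&(L[:,2]<200)&(C.max(1)-C.min(1)<25)
for _ in range(3):
    A=np.c_[np.ones(m.sum()),L[m,1]+270,L[m,2]-130];k=np.linalg.lstsq(A,L[m,0],rcond=None)[0]
    r=L[:,0]-np.c_[np.ones(len(L)),L[:,1]+270,L[:,2]-130]@k;m=m&(abs(r)<1.2)
print(m.sum(),k,np.degrees(k[1:]),'y',np.percentile(L[m,1],[0,1,99,100]),'z',L[m,2].min(),L[m,2].max())
X=k[0]
r=rectify(im,cp,np.radians(135),X,(-332,-202),(30,230))
for yv in range(-330,-202,10): 
    cx=int((-202-yv)*3);cv2.line(r,(cx,0),(cx,6),(0,0,255),1);cv2.putText(r,str(-yv),(cx-10,14),0,.3,(0,0,255),1)
for zv in range(40,235,10): cy=int((230-zv)*3);cv2.line(r,(0,cy),(6,cy),(0,0,255),1);cv2.putText(r,str(zv),(8,cy+3),0,.3,(0,0,255),1)
cv2.imwrite('pics/rect4.png',r[:600])
```

```text
3793 [-4.81384533e+02  2.98754114e-03  2.70568650e-03] [0.1711735  0.15502442] y [-298.46775542 -297.34091501 -240.51198449 -240.00272616] z 45.01748282970992 145.44391798421546
```

View pics/rect4.png

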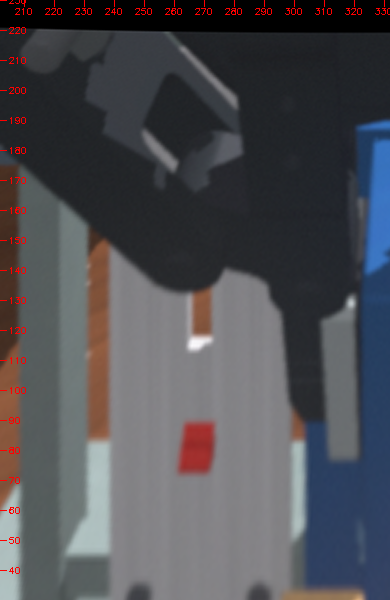

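Run:
```python
from rect import *
import pickle
cp=pickle.load(open('pics/wrist4.pkl','rb'));im=cv2.imread('pics/wrist4.png')
r=rectify(im,cp,np.radians(135),-481.4,(-305,-235),(60,140),scale=5).astype(int)
for z in (130,126,122,119):
    row=r[int((140-z)*5)]; sat=row[:,2]-row[:,0]
    yy=-235-np.arange(len(row))/5; g=np.where((sat>15)&(yy<-258)&(yy>-282))[0]; print(z,yy[g[0]],yy[g[-1]],(yy[g[0]]+yy[g[-1]])/2)
    e=np.diff(row.sum(1));
for z in (105,100,95):
    row=r[int((140-z)*5)].sum(1);yy=-235-np.arange(len(row))/5;g=np.gradient(cv2.GaussianBlur(row.astype(np.float32).reshape(1,-1),(9,1),2)[0]);a=np.argmax(np.abs(g[:40]));b=280+np.argmax(np.abs(g[280:]));print(z,yy[a],yy[b],(yy[a]+yy[b])/2)
```

```text
130 -265.6 -272.6 -269.1
126 -265.6 -272.6 -269.1
122 -265.6 -272.6 -269.1
119 -265.8 -272.6 -269.20000000000005
105 -238.0 -297.6 -267.8
100 -238.2 -297.8 -268.0
95 -238.2 -298.8 -268.5
```

Wrist view: lower slot at columns 347–356, row ~297; catch at (345,260). In rack axes the slot centre is y≈-269.1, about 4 mm off nominal, with the strip front at -481.4. Next I'll line up in front of it.

```bash
cat > rk.py <<'E'
from held import *
yaw=np.radians(135)
def rackT(x,y,z,X=-481.4,Y=-269.0):
    c,s=np.cos(yaw),np.sin(yaw);a=np.array([X+x,Y+y]);return Tm(frame([0,0,0],yaw)[:3,:3],[a[0]*c-a[1]*s,a[0]*s+a[1]*c,z])
def now(H):
    s=bot.read_state();Tb=np.linalg.inv(rackT(0,0,0))@Tm(s['ee_rot'],s['position']*1000)@H
    F=rackT(0,0,0)[:3,:3].T@s['wrist_force']
    print('t',round(s['clock'],2),'bracket in rack',Tb[:3,3].round(2),'rot',np.degrees(Ro.from_matrix(Tb[:3,:3]).as_rotvec()).round(2),'F rack',F.round(1),'w',round(s['width'],4))
def goto(x,y,z,H):
    T=rackT(x,y,z)@np.linalg.inv(H);delta(T[:3,3]/1000,T[:3,:3])
H=np.load('H.npy')
E
python3 - <<'E'
from rk import *
now(H);goto(-30,0,93,H)
E
```

```text
t 6.85 bracket in rack [-74.16 -65.13 114.97] rot [-0.11  0.37  0.48] F rack [ 1.  -0.2 -2.4] w 0.0094
t 6.85 shift(tool) [-33.77  65.08  35.64] rot [ 0.06 -0.37  0.49] F [-0.6  0.9 -2.4] w 0.0094
```

```bash
python3 -m crank '[-1,0,20,0,0,-0.35,0.5, -1,0,30,0,0,0,0, -1,0,15,0,0,0,0, -1,-12,0,12,0,0,0, -1,-12,0,12,0,0,0, -1,0,0,6,0,0,0, -1,0,0,0,0,0,0, -1,0,0,0,0,0,0]'
python3 - <<'E'
from rk import *
now(H)
H2,Tw=fit_held(H,'wrist','wrist5');now(H2);goto(-20,0,93,H2);np.save('H.npy',H2)
for n in ['scene']:
    im,d=bot.capture(n);cv2.imwrite(f'pics/{n}5.png',cv2.resize(im[150:300,150:300],(600,600),interpolation=cv2.INTER_CUBIC))
E
```

```text
clock: 7.65
position: [0.5838, -0.2035, 0.179]
ee_rot: [[0.66, -0.711, -0.243], [-0.667, -0.704, 0.245], [-0.345, 0.0, -0.939]]
wrist_force: [-0.1, -0.1, -4.1]
width: 0.0093
t 7.65 bracket in rack [-41.88   0.72  95.77] rot [ 0.06  0.07 -0.07] F rack [ 0.   0.1 -4.1] w 0.0093
wrist5 13189 blue 4906 corr mm [-0.02  0.07 -0.02] deg [-0.05 -0.   -0.16] med 0.32
t 7.7 bracket in rack [-41.99   0.79  95.76] rot [ 0.01  0.08 -0.23] F rack [-0.1  0.5 -3.7] w 0.0092
t 7.7 shift(tool) [-19.53  -0.84  10.17] rot [-0.08 -0.08 -0.22] F [-0.3 -0.4 -3.7] w 0.0092
```

View pics/scene5.png

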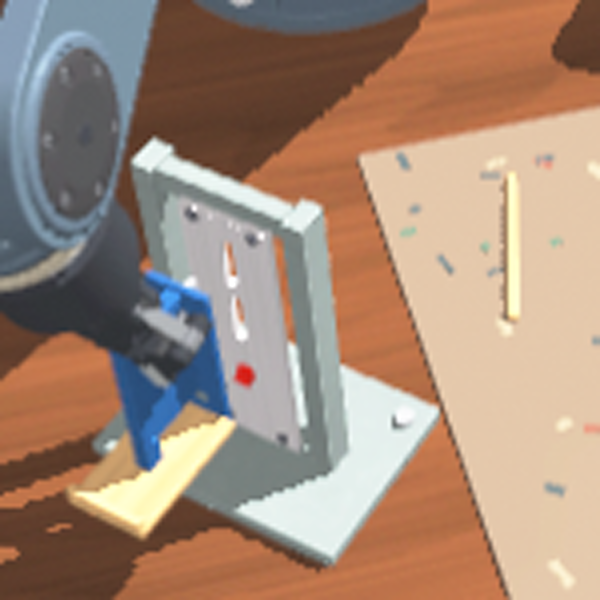

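View pics/wrist5.png

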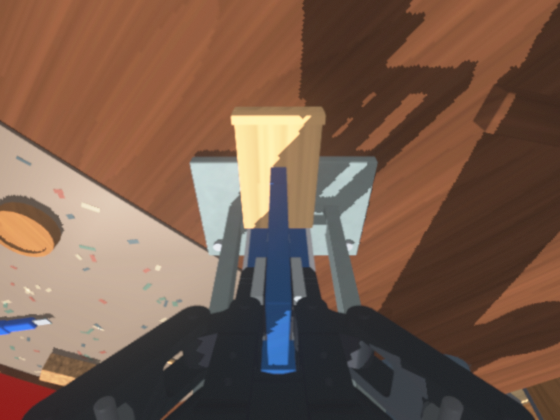

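```bash
python3 -m crank '[-1,-6,-0.8,3,-0.1,-0.1,-0.2, -1,-10,0,5,0,0,0, -1,-6.3,0,3.2,0,0,0, -1,0,0,0,0,0,0, -1,0,0,0,0,0,0]'
python3 - <<'E'
from rk import *
now(H);goto(-14,0,93,H);goto(-10,0,93,H)
E
```

```text
clock: 8.25
position: [0.5665, -0.1851, 0.1763]
ee_rot: [[0.662, -0.708, -0.246], [-0.664, -0.706, 0.245], [-0.347, 0.001, -0.938]]
wrist_force: [1.0, -0.4, -3.6]
width: 0.0095
t 8.25 bracket in rack [-16.51   0.16  93.04] rot [ 0.04 -0.04 -0.  ] F rack [-1.  -0.4 -3.6] w 0.0095
t 8.25 shift(tool) [-2.37 -0.13  0.89] rot [ 0.03  0.04 -0.01] F [ 1.  -0.4 -3.6] w 0.0095
t 8.25 shift(tool) [-6.12 -0.13  2.28] rot [ 0.03  0.04 -0.01] F [ 1.  -0.4 -3.6] w 0.0095
```

```bash
python3 -m crank '[-1,-1,-0.1,0.35,0,0,0, -1,-1,0,0.35,0,0,0, -1,-1,0,0.35,0,0,0, -1,-1,0,0.35,0,0,0, -1,-1,0,0.35,0,0,0, -1,0,0,0,0,0,0]'
python3 -c "
from rk import *
now(H)"
python3 -m crank '[-1,-0.9,0,0.35,0,0,0, -1,0,0,0,0,0,0]'
python3 -c "
from rk import *
now(H)"
```

```text
clock: 8.85
position: [0.5626, -0.1811, 0.1761]
ee_rot: [[0.662, -0.708, -0.246], [-0.664, -0.706, 0.246], [-0.348, 0.001, -0.938]]
wrist_force: [-0.6, -0.4, -4.9]
width: 0.0093
t 8.85 bracket in rack [-10.86   0.15  92.93] rot [ 0.04 -0.07 -0.01] F rack [ 0.1  0.7 -4.9] w 0.0093
clock: 9.05
position: [0.5619, -0.1805, 0.1761]
ee_rot: [[0.662, -0.708, -0.246], [-0.664, -0.706, 0.245], [-0.348, 0.001, -0.938]]
wrist_force: [-0.5, 0.6, -3.6]
width: 0.0092
t 9.05 bracket in rack [-9.94  0.16 92.91] rot [ 0.05 -0.07 -0.01] F rack [ 0.7 -0.1 -3.6] w 0.0092
```

```bash
python3 -m crank '[-1,-0.9,0,0.35,0,0,0, -1,-0.9,0,0.35,0,0,0, -1,0,0,0,0,0,0]'
python3 -c "
from rk import *
now(H)"
python3 -m crank '[-1,-0.9,0,0.35,0,0,0, -1,-0.9,0,0.35,0,0,0, -1,0,0,0,0,0,0]'
python3 -c "
from rk import *
now(H)"
```

```text
clock: 9.35
position: [0.5605, -0.1791, 0.1761]
ee_rot: [[0.662, -0.708, -0.246], [-0.664, -0.706, 0.246], [-0.348, 0.001, -0.938]]
wrist_force: [-0.2, -0.2, -3.8]
width: 0.0092
t 9.35 bracket in rack [-7.96  0.14 92.86] rot [ 0.05 -0.07 -0.01] F rack [ 0.   0.3 -3.8] w 0.0092
clock: 9.65
position: [0.5591, -0.1777, 0.176]
ee_rot: [[0.662, -0.708, -0.246], [-0.664, -0.706, 0.246], [-0.348, 0.001, -0.938]]
wrist_force: [0.0, 0.1, -4.7]
width: 0.0092
t 9.65 bracket in rack [-6.03  0.14 92.82] rot [ 0.05 -0.07 -0.01] F rack [ 0.1 -0.1 -4.7] w 0.0092
```

The tabs are past the expected stop without any contact force, so they've entered. I'll carry on slowly until the plate meets the strip.

```bash
python3 -m crank '[-1,-0.9,0,0.35,0,0,0, -1,-0.9,0,0.35,0,0,0, -1,-0.9,0,0.35,0,0,0, -1,0,0,0,0,0,0]'
python3 -c "
from rk import *
now(H)"
python3 -m crank '[-1,-0.9,0,0.35,0,0,0, -1,0,0,0,0,0,0]'
python3 -c "
from rk import *
now(H)"
python3 -m crank '[-1,-0.9,0,0.35,0,0,0, -1,0,0,0,0,0,0]'
python3 -c "
from rk import *
now(H)"
```

```text
clock: 10.05
position: [0.5571, -0.1757, 0.176]
ee_rot: [[0.662, -0.708, -0.246], [-0.664, -0.706, 0.245], [-0.348, 0.001, -0.938]]
wrist_force: [0.1, -0.7, -2.8]
width: 0.0094
t 10.05 bracket in rack [-3.15  0.13 92.82] rot [ 0.04 -0.07 -0.01] F rack [-0.5  0.4 -2.8] w 0.0094
clock: 10.25
position: [0.5564, -0.175, 0.176]
ee_rot: [[0.662, -0.708, -0.246], [-0.664, -0.706, 0.245], [-0.348, 0.001, -0.938]]
wrist_force: [0.5, -0.6, -3.8]
width: 0.0094
t 10.25 bracket in rack [-2.23  0.14 92.79] rot [ 0.05 -0.07 -0.01] F rack [-0.8  0.1 -3.8] w 0.0094
clock: 10.45
position: [0.5557, -0.1743, 0.1759]
ee_rot: [[0.662, -0.708, -0.246], [-0.664, -0.706, 0.246], [-0.348, 0.001, -0.938]]
wrist_force: [0.3, -0.3, -3.6]
width: 0.0094
t 10.45 bracket in rack [-1.25  0.16 92.75] rot [ 0.04 -0.07 -0.01] F rack [-0.4  0.  -3.6] w 0.0094
```

```bash
python3 -m crank '[-1,-0.6,0,0.22,0,0,0, -1,0,0,0,0,0,0]'
python3 -c "
from rk import *
now(H)"
python3 -m crank '[-1,-0.6,0,0.22,0,0,0, -1,0,0,0,0,0,0]'
python3 -c "
from rk import *
now(H)"
python3 -m crank '[-1,-0.5,0,0.18,0,0,0, -1,0,0,0,0,0,0]'
python3 -c "
from rk import *
now(H)
im,d=bot.capture('scene');cv2.imwrite('pics/scene6.png',cv2.resize(im[150:300,150:300],(600,600),interpolation=cv2.INTER_CUBIC))"
```

```text
clock: 10.65
position: [0.5553, -0.1739, 0.176]
ee_rot: [[0.662, -0.708, -0.246], [-0.664, -0.706, 0.245], [-0.348, 0.001, -0.938]]
wrist_force: [0.8, 0.3, -4.1]
width: 0.0095
t 10.65 bracket in rack [-0.64  0.14 92.78] rot [ 0.05 -0.07 -0.01] F rack [-0.3 -0.7 -4.1] w 0.0095
clock: 10.85
position: [0.5549, -0.1734, 0.176]
ee_rot: [[0.662, -0.708, -0.246], [-0.664, -0.706, 0.246], [-0.348, 0.001, -0.938]]
wrist_force: [-0.1, 0.8, -4.4]
width: 0.0093
t 10.85 bracket in rack [1.000e-02 1.200e-01 9.276e+01] rot [ 0.04 -0.07 -0.01] F rack [ 0.6 -0.5 -4.4] w 0.0093
clock: 11.05
position: [0.5548, -0.1734, 0.176]
ee_rot: [[0.662, -0.708, -0.245], [-0.664, -0.706, 0.245], [-0.347, 0.001, -0.938]]
wrist_force: [2.2, -1.2, -4.6]
width: 0.0092
t 11.05 bracket in rack [4.000e-02 1.300e-01 9.277e+01] rot [ 0.04 -0.01 -0.02] F rack [-2.4 -0.7 -4.6] w 0.0092
```

View pics/scene6.png

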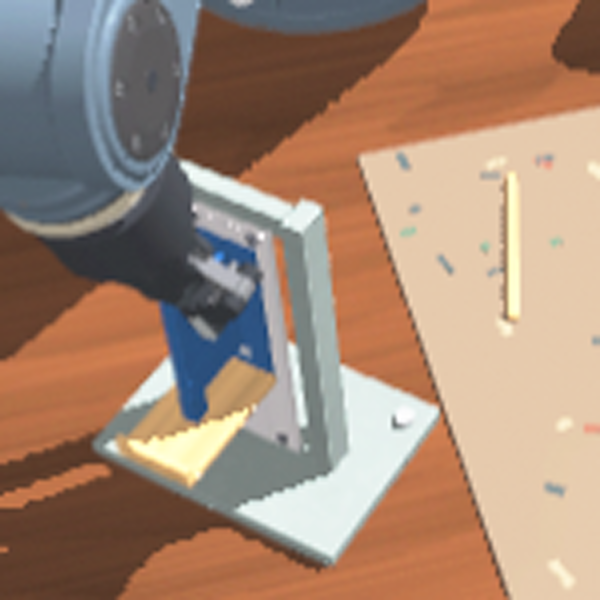

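Plate on the strip with about 2 N. Next I'll back off slightly and go down in steps.

```bash
python3 -m crank '[-1,0.5,0,-0.1,0,0,0, -1,0.35,0,0.94,0,0,0, -1,0.35,0,0.94,0,0,0, -1,0,0,0,0,0,0]'
python3 -c "
from rk import *
now(H)"
python3 -m crank '[-1,0.35,0,0.94,0,0,0, -1,0.35,0,0.94,0,0,0,-1,0,0,0,0,0,0]'
python3 -c "
from rk import *
now(H)"
python3 -m crank '[-1,0.35,0,0.94,0,0,0, -1,0,0,0,0,0,0]'
python3 -c "
from rk import *
now(H)"
```

```text
clock: 11.5
position: [0.5548, -0.1734, 0.1737]
ee_rot: [[0.662, -0.708, -0.246], [-0.664, -0.706, 0.246], [-0.348, 0.001, -0.938]]
wrist_force: [0.2, -0.5, -3.7]
width: 0.0095
t 11.5 bracket in rack [7.000e-02 1.500e-01 9.053e+01] rot [ 0.05 -0.08 -0.01] F rack [-0.5  0.2 -3.7] w 0.0095
clock: 11.8
position: [0.5549, -0.1734, 0.1718]
ee_rot: [[0.662, -0.708, -0.246], [-0.664, -0.706, 0.246], [-0.348, 0.001, -0.938]]
wrist_force: [-0.3, -0.7, -3.5]
width: 0.0095
t 11.8 bracket in rack [1.000e-02 1.300e-01 8.861e+01] rot [ 0.04 -0.08 -0.01] F rack [-0.3  0.7 -3.5] w 0.0095
clock: 12.0
position: [0.5551, -0.1736, 0.171]
ee_rot: [[0.662, -0.708, -0.246], [-0.664, -0.706, 0.245], [-0.347, 0.001, -0.938]]
wrist_force: [1.8, -0.9, -0.9]
width: 0.0095
t 12.0 bracket in rack [-0.31  0.09 87.82] rot [ 0.03 -0.03 -0.01] F rack [-1.9 -0.6 -0.9] w 0.0095
```

```bash
for i in 1; do python3 -m crank '[-1,0.35,0,0.94,0,0,0, -1,0,0,0,0,0,0]'
python3 -c "
from rk import *
now(H)"
python3 -m crank '[-1,0.35,0,0.94,0,0,0, -1,0,0,0,0,0,0]'
python3 -c "
from rk import *
now(H)"
python3 -m crank '[-1,0.35,0,0.94,0,0,0, -1,0,0,0,0,0,0]'
python3 -c "
from rk import *
now(H)"; done
```

```text
clock: 12.2
position: [0.5553, -0.1737, 0.1703]
ee_rot: [[0.662, -0.708, -0.245], [-0.664, -0.706, 0.245], [-0.346, 0.0, -0.938]]
wrist_force: [1.3, -1.1, 2.2]
width: 0.0095
t 12.2 bracket in rack [-5.80e-01  3.00e-02  8.71e+01] rot [ 0.02  0.   -0.02] F rack [-1.7 -0.2  2.2] w 0.0095
clock: 12.4
position: [0.5552, -0.1736, 0.1691]
ee_rot: [[0.662, -0.708, -0.245], [-0.664, -0.706, 0.245], [-0.347, 0.001, -0.938]]
wrist_force: [2.7, -1.8, 2.7]
width: 0.0093
t 12.4 bracket in rack [-3.900e-01  2.000e-02  8.584e+01] rot [ 0.02 -0.02 -0.02] F rack [-3.2 -0.6  2.7] w 0.0093
clock: 12.6
position: [0.555, -0.1735, 0.1679]
ee_rot: [[0.662, -0.708, -0.246], [-0.664, -0.706, 0.245], [-0.347, 0.001, -0.938]]
wrist_force: [2.9, -2.7, 4.0]
width: 0.0094
t 12.6 bracket in rack [-2.200e-01  6.000e-02  8.471e+01] rot [ 0.03 -0.04 -0.02] F rack [-4.  -0.2  4. ] w 0.0094
```

```bash
python3 -m crank '[-1,0.35,0,0.94,0,0,0, -1,0.35,0,0.94,0,0,0, -1,0,0,0,0,0,0]'
python3 -c "
from rk import *
now(H)"
python3 -m crank '[-1,0.35,0,0.94,0,0,0, -1,0.35,0,0.94,0,0,0,  -1,0,0,0,0,0,0]'
python3 -c "
from rk import *
now(H)"
python3 -m crank '[-1,0.35,0,0.94,0,0,0, -1,0.35,0,0.94,0,0,0, -1,0,0,0,0,0,0]'
python3 -c "
from rk import *
now(H)"
```

```text
clock: 12.9
position: [0.5551, -0.1736, 0.1659]
ee_rot: [[0.662, -0.708, -0.246], [-0.664, -0.706, 0.245], [-0.347, 0.001, -0.938]]
wrist_force: [3.0, -2.3, 3.7]
width: 0.0092
t 12.9 bracket in rack [-2.500e-01  8.000e-02  8.268e+01] rot [ 0.03 -0.04 -0.01] F rack [-3.8 -0.5  3.7] w 0.0092
clock: 13.2
position: [0.5551, -0.1736, 0.164]
ee_rot: [[0.662, -0.708, -0.245], [-0.664, -0.706, 0.245], [-0.347, 0.001, -0.938]]
wrist_force: [2.9, -3.9, 4.6]
width: 0.0092
t 13.2 bracket in rack [-0.37  0.11 80.76] rot [ 0.03 -0.03 -0.01] F rack [-4.8  0.7  4.6] w 0.0092
clock: 13.5
position: [0.5548, -0.1735, 0.1611]
ee_rot: [[0.662, -0.708, -0.246], [-0.664, -0.706, 0.245], [-0.347, 0.001, -0.938]]
wrist_force: [3.9, -1.5, -3.9]
width: 0.0092
t 13.5 bracket in rack [-6.000e-02  2.600e-01  7.793e+01] rot [ 0.06 -0.06 -0.01] F rack [-3.9 -1.7 -3.9] w 0.0092
```

```bash
python3 -m crank '[-1,0.35,0,0.94,0,0,0, -1,0.35,0,0.94,0,0,0, -1,0.35,0,0.94,0,0,0, -1,0,0,0,0,0,0]'
python3 -c "
from rk import *
now(H)"
python3 -m crank '[-1,0.35,0,0.94,0,0,0,  -1,0,0,0,0,0,0]'
python3 -c "
from rk import *
now(H)"
python3 -m crank '[-1,0.35,0,0.94,0,0,0, -1,0,0,0,0,0,0]'
python3 -c "
from rk import *
now(H)"
```

```text
clock: 13.9
position: [0.5548, -0.1735, 0.1585]
ee_rot: [[0.662, -0.708, -0.246], [-0.664, -0.706, 0.245], [-0.348, 0.001, -0.938]]
wrist_force: [3.6, -3.2, -4.4]
width: 0.0093
t 13.9 bracket in rack [1.000e-02 2.400e-01 7.533e+01] rot [ 0.06 -0.08 -0.01] F rack [-4.8 -0.3 -4.4] w 0.0093
clock: 14.1
position: [0.5549, -0.1735, 0.1577]
ee_rot: [[0.662, -0.708, -0.246], [-0.664, -0.706, 0.246], [-0.348, 0.001, -0.938]]
wrist_force: [3.1, -2.9, -2.3]
width: 0.0095
t 14.1 bracket in rack [-2.000e-02  1.900e-01  7.452e+01] rot [ 0.05 -0.07 -0.01] F rack [-4.3 -0.2 -2.3] w 0.0095
clock: 14.3
position: [0.5549, -0.1735, 0.1567]
ee_rot: [[0.662, -0.708, -0.246], [-0.664, -0.706, 0.246], [-0.348, 0.001, -0.938]]
wrist_force: [3.5, -3.4, -2.2]
width: 0.0096
t 14.3 bracket in rack [ 0.    0.15 73.52] rot [ 0.04 -0.08 -0.01] F rack [-4.9 -0.1 -2.2] w 0.0096
```

```bash
python3 -m crank '[-1,0.35,0,0.94,0,0,0,  -1,0,0,0,0,0,0]'
python3 -c "
from rk import *
now(H)"
python3 -m crank '[-1,0.35,0,0.94,0,0,0,  -1,0,0,0,0,0,0]'
python3 -c "
from rk import *
now(H)"
python3 -m crank '[-1,0.3,0,0.75,0,0,0, -1,0,0,0,0,0,0]'
python3 -c "
from rk import *
now(H)"
```

```text
clock: 14.5
position: [0.5549, -0.1735, 0.1557]
ee_rot: [[0.662, -0.708, -0.246], [-0.664, -0.706, 0.246], [-0.348, 0.001, -0.938]]
wrist_force: [3.8, -3.4, -2.0]
width: 0.0093
t 14.5 bracket in rack [-1.000e-02  1.800e-01  7.248e+01] rot [ 0.05 -0.08 -0.02] F rack [-5.1 -0.3 -2. ] w 0.0093
clock: 14.7
position: [0.5547, -0.1734, 0.1545]
ee_rot: [[0.662, -0.708, -0.247], [-0.664, -0.706, 0.246], [-0.348, 0.001, -0.937]]
wrist_force: [3.4, -3.2, -3.9]
width: 0.0091
t 14.7 bracket in rack [ 0.22  0.22 71.35] rot [ 0.05 -0.11 -0.02] F rack [-4.6 -0.1 -3.9] w 0.0091
clock: 14.9
position: [0.5547, -0.1734, 0.1538]
ee_rot: [[0.662, -0.708, -0.247], [-0.664, -0.706, 0.246], [-0.348, 0.001, -0.937]]
wrist_force: [3.2, -2.4, -3.8]
width: 0.0092
t 14.9 bracket in rack [ 0.18  0.19 70.66] rot [ 0.05 -0.11 -0.02] F rack [-3.9 -0.6 -3.8] w 0.0092
```

```bash
python3 -m crank '[-1,0.3,0,0.75,0,0,0,  -1,0,0,0,0,0,0]'
python3 -c "
from rk import *
now(H)"
python3 -m crank '[-1,0.25,0,0.65,0,0,0,  -1,0,0,0,0,0,0]'
python3 -c "
from rk import *
now(H)"
python3 -c "
from rk import *
im,d=bot.capture('scene');cv2.imwrite('pics/scene7.png',cv2.resize(im[150:300,150:300],(600,600),interpolation=cv2.INTER_CUBIC))"
```

```text
clock: 15.1
position: [0.5548, -0.1734, 0.153]
ee_rot: [[0.662, -0.708, -0.247], [-0.664, -0.706, 0.246], [-0.348, 0.001, -0.937]]
wrist_force: [2.9, -2.7, -3.0]
width: 0.0092
t 15.1 bracket in rack [ 0.13  0.19 69.84] rot [ 0.05 -0.1  -0.01] F rack [-3.9 -0.2 -3. ] w 0.0092
clock: 15.3
position: [0.5548, -0.1734, 0.1528]
ee_rot: [[0.662, -0.708, -0.246], [-0.664, -0.706, 0.246], [-0.348, 0.001, -0.937]]
wrist_force: [1.2, -1.4, 1.2]
width: 0.0092
t 15.3 bracket in rack [ 0.1   0.12 69.6 ] rot [ 0.04 -0.1  -0.  ] F rack [-1.9  0.1  1.2] w 0.0092
```

View pics/scene7.png

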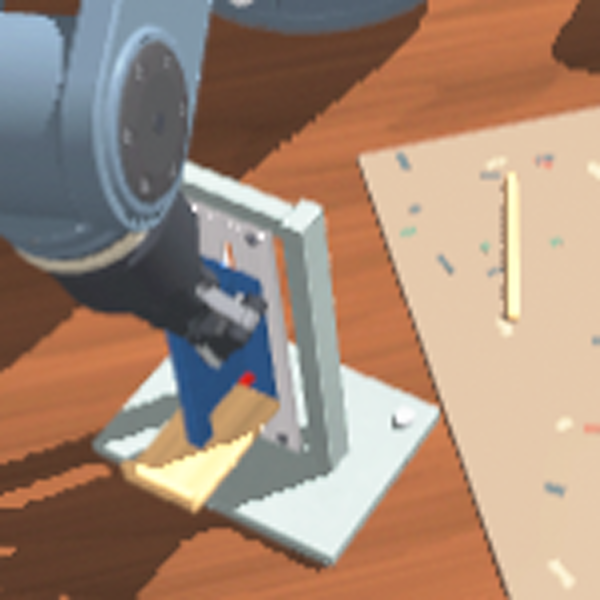

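The red catch shows in the window at crop (247,380), and the stop is felt near z 69.6. I'll now firm up the push.

```bash
python3 -m crank '[-1,0.15,0,0.45,0,0,0,  -1,0,0,0,0,0,0]'
python3 -c "
from rk import *
now(H)"
python3 -m crank '[-1,0.15,0,0.45,0,0,0,  -1,0,0,0,0,0,0]'
python3 -c "
from rk import *
now(H)"
python3 -m crank '[-1,0.15,0,0.45,0,0,0,  -1,0,0,0,0,0,0]'
python3 -c "
from rk import *
now(H)"
```

```text
clock: 15.55
position: [0.5549, -0.1734, 0.1526]
ee_rot: [[0.662, -0.708, -0.246], [-0.664, -0.706, 0.246], [-0.348, 0.001, -0.938]]
wrist_force: [-0.8, -1.4, 6.5]
width: 0.0093
t 15.55 bracket in rack [2.000e-02 9.000e-02 6.944e+01] rot [ 0.03 -0.09 -0.  ] F rack [-0.4  1.5  6.5] w 0.0093
clock: 15.75
position: [0.5549, -0.1734, 0.1526]
ee_rot: [[0.662, -0.708, -0.246], [-0.664, -0.706, 0.246], [-0.348, 0.001, -0.938]]
wrist_force: [-1.3, -1.7, 8.0]
width: 0.0094
t 15.75 bracket in rack [-3.000e-02  9.000e-02  6.936e+01] rot [ 0.03 -0.08 -0.  ] F rack [-0.3  2.2  8. ] w 0.0094
clock: 15.95
position: [0.555, -0.1734, 0.1524]
ee_rot: [[0.662, -0.708, -0.246], [-0.664, -0.706, 0.246], [-0.348, 0.0, -0.938]]
wrist_force: [-1.4, 0.3, 12.6]
width: 0.0094
t 15.95 bracket in rack [-6.000e-02  4.000e-02  6.925e+01] rot [ 0.02 -0.07 -0.  ] F rack [ 1.2  0.7 12.6] w 0.0094
```

```bash
python3 -m crank '[-1,-0.4,0,-1.1,0,0,0, -1,0,0,0,0,0,0]'
python3 -c "
from rk import *
now(H)"
python3 -m crank '[0.3,0,0,0,0,0,0, 0.3,0,0,0,0,0,0, 0.3,0,0,0,0,0,0, 0.3,0,0,0,0,0,0, 0.3,0,0,0,0,0,0]'
python3 -m crank '[0.3,0,0,-8,0,0,0, 0.3,0,0,-20,0,0,0, 0.3,0,0,-35,0,0,0, 0.3,0,0,-40,0,0,0, 0.3,20,0,-30,0,0,0, 0.3,0,0,0,0,0,0, 0.3,0,0,0,0,0,0]'
python3 - <<'E'
from rk import *
H2,Tw=None,None
s=bot.read_state();Tt=Tm(s['ee_rot'],s['position']*1000)
T0=np.linalg.inv(Tt)@rackT(0,0,69.4)
H2,Tw=fit_held(T0,'wrist','wrist8')
D=np.linalg.inv(rackT(0,0,0))@Tw;print(D[:3,3].round(2),np.degrees(Ro.from_matrix(D[:3,:3]).as_rotvec()).round(2))
im,d=bot.capture('scene');cv2.imwrite('pics/scene8.png',im);cv2.imwrite('pics/scene8c.png',cv2.resize(im[150:300,150:300],(600,600),interpolation=cv2.INTER_CUBIC))
E
```

```text
clock: 16.15
position: [0.5549, -0.1734, 0.1526]
ee_rot: [[0.662, -0.708, -0.246], [-0.664, -0.706, 0.246], [-0.348, 0.001, -0.938]]
wrist_force: [-0.3, -2.4, 6.1]
width: 0.0092
t 16.15 bracket in rack [4.000e-02 1.200e-01 6.943e+01] rot [ 0.04 -0.08 -0.01] F rack [-1.5  1.9  6.1] w 0.0092
clock: 16.65
position: [0.5549, -0.1735, 0.1521]
ee_rot: [[0.662, -0.708, -0.246], [-0.664, -0.706, 0.246], [-0.348, 0.001, -0.938]]
wrist_force: [0.2, 0.1, -0.5]
width: 0.0554
clock: 17.35
position: [0.6008, -0.2196, 0.27]
ee_rot: [[0.662, -0.708, -0.246], [-0.664, -0.706, 0.246], [-0.348, 0.001, -0.938]]
wrist_force: [-0.5, -0.2, -0.5]
width: 0.0552
wrist8 5672 blue 2767 corr mm [-0.05 -0.19  0.07] deg [ 0.07 -0.47 -0.17] med 0.35
[-5.000e-02 -1.900e-01  6.947e+01] [ 0.07 -0.47 -0.17]
```

View pics/scene8c.png

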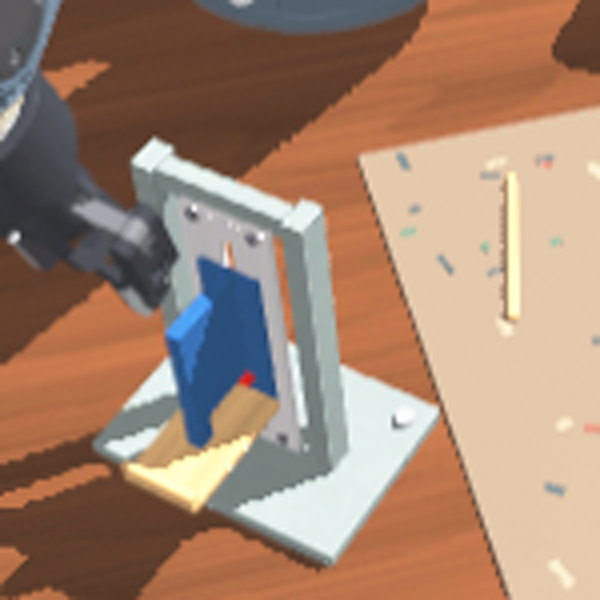

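View pics/wrist8.png

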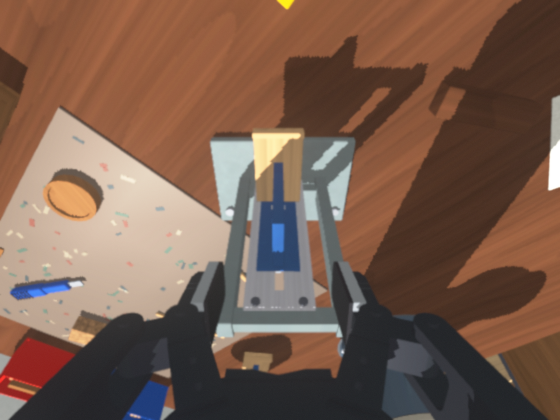

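View pics/scene8.png

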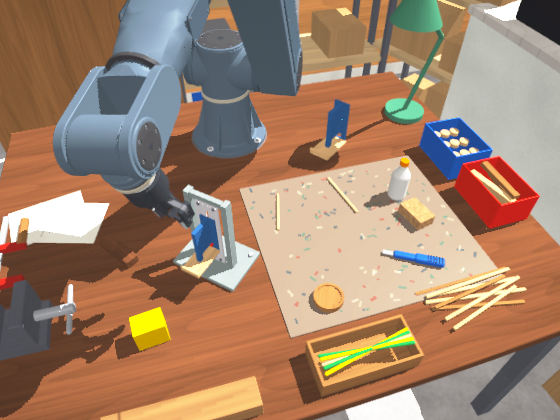

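Run:
```python
from rk import *
for n in ('scene','side'):
    im,d=bot.capture(n);C=im.astype(int)
    w=cloud(bot.camera_params(n),d)*1000
    red=(C[...,2]>130)&(C[...,2]>2*C[...,1])&(C[...,2]>2*C[...,0])&np.isfinite(w[...,0])
    T=np.linalg.inv(rackT(0,0,0));L=w@T[:3,:3].T+T[:3,3]
    m=red&(abs(L[...,1])<20)&(abs(L[...,0])<20)&(L[...,2]>60)&(L[...,2]<105)
    print(n,m.sum(),L[m].round(1))
    if n=='scene':
        pl=(C[...,0]>C[...,2]+35)&(abs(L[...,1])<19)&(abs(L[...,0]+4)<6)&(L[...,2]>95)&(L[...,2]<170);print('plate front',np.median(L[pl],0))
    d0=np.load(f'pics/{n}0.npy')
w0=cloud(bot.camera_params('scene'),np.load('pics/scene0.npy'))*1000
L0=w0@T[:3,:3].T+T[:3,3];C=cv2.imread('pics/scene0.png').astype(int)
red=(C[...,2]>130)&(C[...,2]>2*C[...,1])&(C[...,2]>2*C[...,0])&(abs(L0[...,1])<25)&(abs(L0[...,0])<20)&(L0[...,2]>60)&(L0[...,2]<105)
print('before',L0[red].round(1))
print(bot.read_state()['clock'])
```

```text
scene 10 [[-4.5 -4.4 87.7]
 [-1.7 -5.1 85.2]
 [-5.4 -1.5 83.3]
 [-4.1 -3.5 83.1]
 [-3.6 -6.2 84.1]
 [ 1.6 -4.6 77.6]
 [-5.8 -1.3 79.8]
 [-5.4 -4.1 81. ]
 [-4.9 -6.8 82.1]
 [-2.9 -1.4 73. ]]
plate front [ -5.24289394  -9.51472757 138.58042544]
side 0 []
before [[-1.1  0.7 88.7]
 [-2.2  3.4 84.5]
 [-1.7  0.7 85.6]
 [-0.8 -1.6 85.9]
 [-1.4 -5.2 88.6]
 [-3.8  2.5 83. ]
 [-3.5 -0.4 84.3]
 [-4.3 -4.2 87.4]
 [-1.3 -4.7 84.5]
 [-5.2  1.8 81.1]
 [-4.2 -0.5 81.4]
 [-4.3 -3.7 83.5]
 [-2.  -4.7 81.5]
 [ 0.  -6.1 80.2]
 [-6.2 -1.7 80.4]
 [-7.1 -5.6 83.7]
 [-3.8 -5.8 80.4]]
17.55
```

Run:
```python
from rk import *
p=bot.camera_params('scene')
for f in ('scene0','scene8'):
    C=cv2.imread(f'pics/{f}.png').astype(int)[232:254,200:222]
    print(f);[print(232+i,''.join('#' if r[2]>130 and r[2]>2*r[1] and r[2]>2*r[0] else ('b' if r[0]>r[2]+25 else '.') for r in row)) for i,row in enumerate(C)]
for nm,xs in (('out',-7),('in',1.5)):
    c=np.array([(rackT(xs,y,z)[:3,3])/1000 for y in(-5,5) for z in (79,85)]);print(nm,proj(p,c).round(1).tolist())
c=np.array([(rackT(-4,y,z)[:3,3])/1000 for y in(-8,8) for z in (76.5,89.5)]);print('window',proj(p,c).round(1).tolist())
```

```text
scene0
232 ......................
233 ......................
234 ......................
235 ......................
236 ......................
237 ......................
238 ......................
239 ......................
240 ......................
241 ..........#...........
242 .........####.........
243 .........####.........
244 .........#####........
245 ..........###.........
246 ......................
247 ......................
248 ......................
249 ......................
250 ......................
251 ......................
252 ......................
253 ......................
scene8
232 bbbbbbbbbbbbbbbbb.....
233 bbbbbbbbbbbbbbbbb.....
234 bbbbbbbbbbbbbbbbb.....
235 bbbbbbbbbbbbbbbbb.....
236 bbbbbbbbbbbbbbbbbb....
237 bbbbbbbbbbbbbbbbbb....
238 bbbbbbbbbbbbbbbbbb....
239 bbbbbbbbbbbbbbbbbb....
240 bbbbbbbbbbbbbbbbbb....
241 bbbbbbbbbbbbbbbbbb....
242 bbbbbbbbbbb.bbbbbbb...
243 bbbbbbbbbbb##.bbbbb...
244 bbbbbbbbbb####bbbbb...
245 bbbbbbbbb.###.bbbbb...
246 bbbbbbbb...#.bbbbbb...
247 bbbbbbbb.......bbbb...
248 bbbbbbb..........bbb..
249 bbbbbb................
250 bbbbb.................
251 bbbb..................
252 bbb...................
253 bbb...................
out [[211.0, 246.1], [210.7, 244.5], [207.6, 244.6], [207.3, 243.0]]
in [[213.0, 243.7], [212.8, 242.1], [209.6, 242.2], [209.3, 240.6]]
window [[212.9, 246.4], [212.3, 242.9], [207.4, 244.0], [206.7, 240.5]]
```

```bash
python3 -c "
from rig import bot
s=bot.read_state();print(s['clock'],s['wrist_force']);bot.sign_off()"
```

```text
17.55 [-0.79418508  0.96760244  0.18147939]
the job is handed in; nothing more can be done
```

The bracket is hooked in both slots of the rack, fully home and released. I handed the job in at about 17.6 s; `sign_off` gives no verdict.

**What I did**
- I gripped the smaller bracket, the one on the mat, by its web. The hand was tilted 20° back to clear the top of the rack.
- The wrist camera showed the slots about 4 mm to one side of nominal, so I lined up on them there.
- The tabs went in with no contact force, and the plate met the strip at about 2 N. I then lowered the bracket over the catch to the hard stop and pushed with about 16 N.
- I eased off, opened the fingers and backed away.

**Last checks**
- **Seat:** the wrist-camera fit after release puts the bracket within 0.2 mm in x and y of the place I had measured, at z 69.5 mm. It is turned and tilted less than 0.5°.
- **Offset from rack centre:** I only estimated the rack's own centre, at roughly 4 mm from the slots. That is well inside the 13.5 mm allowed.
- **Catch:** red shows through the window at its original "out" pixels in the scene camera. If it were pressed in, it would have shifted about 2 px up and right. The depth readings on it were too noisy to settle this alone, and the side camera could not see it.
- **Robot and other things:** the wrist force is about 0. The other things on the bench look unmoved by eye; I did not measure them.

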